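# Lock the baking tray in its holding frame

### The job

Two holding frames stand on the counter: one has the rectangular steel baking tray in it, the other the round side plate. On the frame with the baking tray, first push the rod in by its round end knob until its pad has pressed the tray snug against the far fence, then flip that frame's cam lever over centre and right down, so that the rod is clamped. Leave the side plate and its frame as they are.

Things in the scene. Friction and masses are not known exactly. Their poses are not given: they have to be found in the camera images.
- tray_frame: Low steel holding frame round the baking tray, fixed to the counter. Origin on the counter under its clamp block (50 x 50 mm, 40 mm high); x runs level from the block to the far fence, z up. Two 4 mm thick strips at y = -100 and +100 mm join the block to the fence: a wall across the frame, 24 mm high, near face at x = 335 mm. The cam lever's pin is along x, at x = y = 0, z = 53 mm.
- tray_rod (a joint): How far the 14 mm rod (along x through the block, axis 22 mm up) is pushed in towards the fence, in m: 0 fully back, 0.075 limit; 0.060 with the tray snug. Needs 2 N, with the tray 3 to 8 N; stays where left. Pad on its front end: 100 mm wide, 6 to 30 mm up, front face at x = 75 mm + joint in the tray frame.
- tray_knob (a point): Centre of the upright round black knob on the rod's near end, at x = -135 mm + joint tray_rod, y = 0, z = 22 mm in the tray frame. 36 mm diameter, 15 mm thick along x, top 40 mm above the counter; push its outer face, 7.5 mm to the -x side of this point, towards +x.
- tray_lever (a joint): Angle of the metal cam lever, rad: 0 open, leaning to the frame's -y side, 50 degrees above level; it swings up and over in the y-z plane and stops level on the +y side at 2.269, closed. Arm 18 mm wide along x, 8 mm thick, tip 87 mm from the pin, end 26 mm wide. A spring holds it open or shut: push it (1 to 3 N at the tip) past the middle, 1.13, and it snaps on towards closed.
- tray_edge (a point): Middle of the near (-x) top edge of the baking tray, where the pad meets it. Rectangular stainless steel tray, 200 mm (x) by 150 mm (y), 20 mm high, 0.3 to 0.6 kg, loose on the counter inside the frame, 4 to 20 mm short of the fence. Snug against the fence this point is at x = 135 mm in the tray frame.
- plate_edge (a point): Near (-x) rim of the round white ceramic side plate, 160 mm across, 18 mm high, that lies in the other frame. To be left alone.
- plate_knob (a point): Centre of the round knob on the rod of the other frame, the one with the side plate, which has the same shape and also stands open. To be left alone.
- plate_lever_tip (a point): Tip of the cam lever of the other frame (the one with the side plate), 85 mm from its pin. To be left alone.
Not all that is in view belongs to the job. Leave any black or turquoise look-alike of the part that bears tray_edge alone.

How it is judged:
By the outcome, as a careful person would: the job done as asked, in the order asked, and still so for the second after the job is handed in, with the robot touching nothing.
It also fails if it takes over 51 s, if anything falls off the work surface, if the arm or the gripper's body presses on something with over 40 N, if the wrist force passes 120 N, or if a joint passes its speed limit or range.

### The arm

A 7-joint arm with a two-finger parallel gripper is mounted at the origin on the work surface. World frame = base frame: x ahead of the robot, y to its left, z up, the work surface at z = 0. Lengths are in m, angles in rad, forces in N, time in s.
With the tool pointing down it reaches from about 0.425 to 0.95 m from the base axis. Payload 4.7 kg.
Tool frame: the origin (TCP) lies midway between the tips of the shut fingers; the grasp point (between the pads) lies 19 mm behind it (bot.pinch_z is the distance from the TCP to the grasp point, in m); z points along the fingers, y is the line along which they close (so a half turn about z gives the same grasp; the last joint's range is limited). The gripper opens to 87 mm and grips with 3 to 60 N. Pads are 19 mm wide; open, the fingers measure 117 mm over their backs; the gripper's body (75 mm by 190 mm) begins 51 mm behind the grasp point.
Start: joints at [1.203, 0.469, -0.049, 1.532, 0.024, 1.141, -0.082], TCP at [0.224, -0.637, 0.223] pointing down, gripper open.
Joint ranges: [-2.59, 2.59], [-0.33, 1.99], [-1.39, 1.29], [0.1, 2.45], [-1.04, 4.18], [0.21, 1.99], [-2.66, 2.66]. Speed limits (rad/s): [2.57, 2.57, 3.14, 3.14, 3.14, 3.14, 3.14].

### API

Orientations are given as a unit quaternion [w, x, y, z].
In Python, from bench import bot gives the robot as it stands.
- The arm moves only by the tool jog_arm, never from a script. Its argument "commands" is a list of rows, each a list of 2 entries, a list of its own where there are three numbers: the shift along the tool's x, y, z in mm, then the turn about the tool's z in rad. In form: [[[dx, dy, dz], yaw], ...]. A call has 1 to 8 rows; each row shifts and turns the commanded pose from where the row before left it, along the tool's axes as they then stand; what a row does not reach is not made up. A row lasts 1/12 s, in which the tool goes at most 41.7 mm and 7.16 degrees, less where a joint would pass 70% of its speed; a pose out of reach is approached as far as the arm can. A call with a gripper value outside its range is refused whole. "jaw" is the gripper command: -1 is shut, 1 is fully open, values between are in proportion, set as the call begins (left out, the last holds). The fingers move at their own pace and stop on an object; the grip force is fixed at half the most. Time passes only in rows, so rows that do not move let the fingers close. It gives the time, the measured TCP pose, the force, the opening and the grip force at its end, in the units of the state.
- bot.read_state(): the state, without advancing time (a new reading comes with each control period).
- bot.camera(name): name is "scene" or "top" or "wrist"; returns a dict with "pixels" (480x640x3 uint8, red, green, blue), "K" (3x3 intrinsics, pixels), "dist_coeffs" ([k1, k2, p1, p2, k3] as OpenCV has them; the pictures are not rectified), "origin" and "orientation" of the camera in the world. Camera axes: x right, y up, looking along -z (the intrinsics and any distortion apply to the point x, -y, -z); pixel columns grow to the right and rows downward; lengths in m; the calibration is good to about 2 mm. A picture is of the moment at which its call begins. There is no depth.
- bot.close_job(): hands the job in; it is judged then, once.
The state is a dict: "clock": time; "joint_pos": joint angles; "joint_velocities": joint speeds; "tau": joint torques, N m; "tool_pos": TCP position; "orientation": TCP orientation; "force": force on the tool from outside, world axes, zero at the start; "torque": the same for the moment, N m; "finger_gap": opening from 0.0 (shut) to 1.0 (fully open); "grasp_force": force on a finger pad.
Only numpy, scipy, OpenCV 4.12 (cv2) and the standard library are available. Lean on these libraries where they do the work, as an engineer would, in place of code of your own. Each camera call takes 0.05 s, during which the arm holds its last target. There are 200 camera calls.

## Working session

There is one attempt and no reset: what is moved stays moved. The work goes in short steps, Python scripts to look and compute and a tool call to move; the robot and the scene stay as the last step left them, time stands still between calls to the robot, and variables do not carry over. Pictures are saved under pics/ and viewed, at most 10 in all, crops included, and the job is handed in when it is done.

Besides the shell and the picture viewer there is one more tool, called after "Call:" by a JSON object that holds its "name" and its "arguments". jog_arm: Moves the arm, as the interface text tells. Its arguments: {"type":"object","properties":{"commands":{"type":"array"},"jaw":{"type":"number"}},"required":["commands"]}

```bash
mkdir -p pics
cat > h.py <<'E'
import numpy as np, cv2
from bench import bot
from scipy.spatial.transform import Rotation as R
def rot(q): return R.from_quat([q[1],q[2],q[3],q[0]]).as_matrix()
def snap(n,f):
    c=bot.camera(n); cv2.imwrite('pics/'+f,c['pixels'][:,:,::-1]); return c
def ray(c,uv,z):
    p=cv2.undistortPoints(np.array([[uv]],float),np.array(c['K']),np.array(c['dist_coeffs']))[0,0]
    d=rot(c['orientation'])@np.array([p[0],-p[1],-1]); o=np.array(c['origin'])
    return o+d*(z-o[2])/d[2]
def proj(c,P):
    x=rot(c['orientation']).T@(np.array(P)-c['origin']); x=x*[1,-1,-1]
    return cv2.projectPoints(x[None],np.zeros(3),np.zeros(3),np.array(c['K']),np.array(c['dist_coeffs']))[0].ravel()
E
python3 - <<'E'
from h import *
import pickle
d={}
for n in('scene','top'):
    d[n]=snap(n,n+'1.png'); print(n,d[n]['origin'],d[n]['orientation'])
pickle.dump(d,open('c1.pkl','wb'))
s=bot.read_state();print(s)
E
```

```text
scene [ 1.10988518 -0.08136183  0.93495045] [0.72182575 0.23116029 0.20809658 0.61824617]
top [ 0.26144568 -0.01940693  1.34661203] [-0.70047562 -0.05736043  0.06226691  0.70863709]
{'clock': 0.1, 'joint_pos': array([ 1.20311995,  0.46942213, -0.04862134,  1.5335302 ,  0.02408414,
        1.14100233, -0.08225179]), 'joint_velocities': array([ 0.00087924, -0.00137944, -0.00016961, -0.00226578,  0.00023159,
       -0.0014472 , -0.00027265]), 'tau': array([ 6.73814429e-05, -5.09170997e+01, -8.15212447e-02, -2.36828989e+01,
       -6.15080819e-02,  3.44844034e-02,  7.08947073e-05]), 'tool_pos': array([ 0.22418486, -0.63613159,  0.22158183]), 'orientation': array([-8.72947846e-04,  9.85679846e-01,  1.68625182e-01, -1.66401225e-04]), 'force': array([-0.27412758, -0.35947209, -0.24206599]), 'torque': array([-0.01949889, -0.04583629, -0.01021483]), 'grasp_force': 0.0, 'finger_gap': 0.9993667786359668}
```

View pics/top1.png

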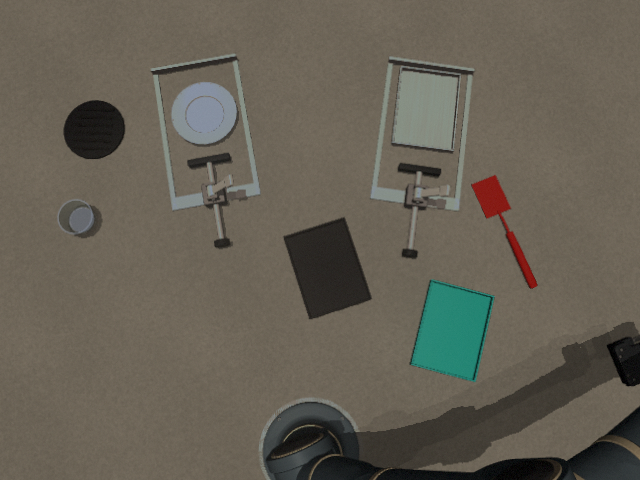

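View pics/scene1.png

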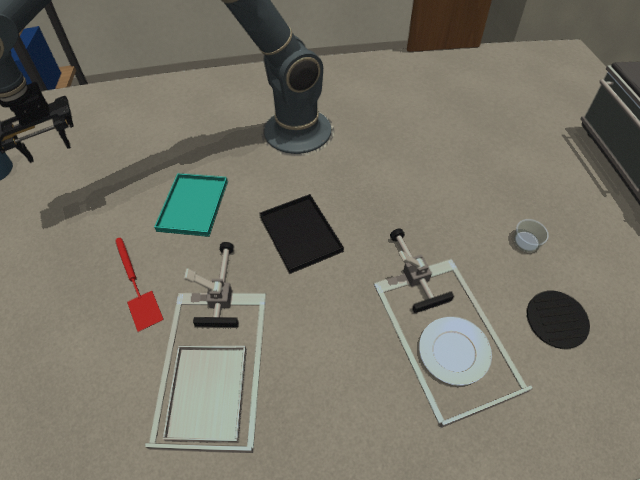

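Top view: the tray frame is on the right, with the block near (415,196), knob (410,254), fence (390,60)–(473,70), and lever leaning right with its tip near (447,190). The scene view agrees: knob (227,247), pad (216,322). Black and turquoise trays are decoys.

Run:
```python
from h import *
import pickle
d=pickle.load(open('c1.pkl','rb')); t,s=d['top'],d['scene']
def dark(c,x0,y0,x1,y1,th=45):
    g=c['pixels'][y0:y1,x0:x1].max(2); m=(g<th).astype(np.uint8)
    n,l,st,ce=cv2.connectedComponentsWithStats(m); i=1+np.argmax(st[1:,4]); return ce[i]+[x0,y0],st[i]
kt,a=dark(t,395,240,425,265); ks,b=dark(s,212,236,240,258)
pt,a2=dark(t,390,155,450,180); ps,b2=dark(s,185,310,245,332)
print(kt,a,ks,b,pt,a2,ps,b2)
K1,K2=ray(t,kt,.03),ray(s,ks,.025); P1,P2=ray(t,pt,.028),ray(s,ps,.022)
print('knob',K1,K2,'pad',P1,P2)
for K,P in((K1,P1),(K2,P2)): print('yaw',np.degrees(np.arctan2(*(P-K)[1::-1])),np.linalg.norm((P-K)[:2]))
for uv in((390,59),(473,71)): print('fence',ray(t,uv,.024))
f=ray(t,(473,71),.024)-ray(t,(390,59),.024); print('yaw f',np.degrees(np.arctan2(f[0],-f[1])),np.linalg.norm(f))
cv2.imwrite('pics/top_c.png',cv2.resize(t['pixels'][40:270,360:490,::-1],None,fx=2.6,fy=2.6,interpolation=cv2.INTER_CUBIC)) 
print('tips',ray(t,(447,190),.12),'block',ray(t,(415,196),.04),'start rot',rot(bot.read_state()['orientation']))
```

```text
[409.19230769 253.20192308] [  7   9  15   9 104] [226.41052632 246.72631579] [ 8  6 13 12 95] [419.32601881 169.49529781] [  8   9  43  13 319] [215.30848329 322.01028278] [  9   7  44  10 389]
knob [ 0.43485186 -0.23103214  0.03      ] [ 0.43971741 -0.23078749  0.025     ] pad [ 0.63362962 -0.26294297  0.028     ] [ 0.64265453 -0.26260471  0.022     ]
yaw -9.12017489713958 0.2013228734712757
yaw -8.910502004783682 0.20541617956488634
fence [ 0.91622933 -0.20393648  0.024     ]
fence [ 0.88400976 -0.40716181  0.024     ]
yaw f -9.008758365838395 0.2057635383646923
tips [ 0.56091988 -0.30464308  0.12      ] block [ 0.56685239 -0.2479834   0.04      ] start rot [[ 9.43131041e-01  3.32420597e-01 -6.22438647e-04]
 [ 3.32421178e-01 -9.43129572e-01  1.66477532e-03]
 [-3.36346890e-05 -1.77701307e-03 -9.99998421e-01]]
```

View pics/top_c.png

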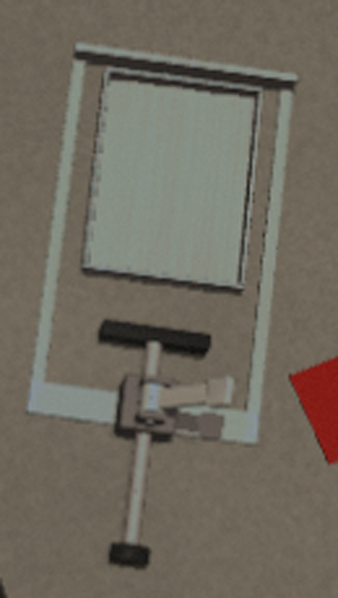

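Call:
{"name": "jog_arm", "arguments": {"commands": [[[0,0,0],0.124],[[0,0,0],0.124],[[0,0,0],0.124],[[0,0,0],0.124],[[9,-36,0],0],[[9,-36,0],0],[[9,-36,0],0],[[9,-36,0],0]], "jaw": -1}}

```text
clock: 0.77
tool_pos: [0.2827, -0.4982, 0.2219]
orientation: [-0.0, 0.997, -0.079, -0.0]
force: [1.1, 0.7, -0.2]
finger_gap: 0.482
grasp_force: 0.0
```

Call:
{"name": "jog_arm", "arguments": {"commands": [[[9,-36,0],0],[[9,-36,0],0],[[9,-36,0],0],[[9,-36,0],0],[[9,-36,0],0],[[9,-36,0],0],[[9,-36,0],0],[[0,0,0],0]]}}

```text
clock: 1.43
tool_pos: [0.387, -0.2536, 0.2225]
orientation: [-0.002, 0.997, -0.073, 0.0]
force: [-0.3, 0.0, -0.2]
finger_gap: 0.008
grasp_force: 0.0
```

```bash
cat >> h.py <<'E'
O=np.array([.570,-.252,0]); a=np.radians(-9.0)
F=np.array([[np.cos(a),-np.sin(a),0],[np.sin(a),np.cos(a),0],[0,0,1]])
def fr(P): return np.round(1000*(F.T@(np.array(P)-O)),1)
def st():
    s=bot.read_state(); X=rot(s['orientation']); print('t',s['clock'],'frame mm',fr(s['tool_pos']),'yaw err deg',np.degrees(np.arctan2(X[1,0],X[0,0]))+9.0,'z',X[:,2],'f',s['force'],'q',s['joint_pos'])
E
python3 -c "
from h import *
import pickle
st(); c=snap('wrist','w1.png'); pickle.dump(c,open('w1.pkl','wb'));print(c['origin'])"
```

```text
t 1.4333 frame mm [-180.5  -30.2  222.5] yaw err deg 0.6622265421018572 z [ 0.00100496  0.00315186 -0.99999453] f [-0.26130172  0.04032114 -0.22524513] q [ 0.63753962  0.12883701 -0.16048242  2.00815056  0.02043553  1.00689585
 -1.24888638]
[ 0.46898686 -0.26559042  0.38392495]
```

View pics/w1.png

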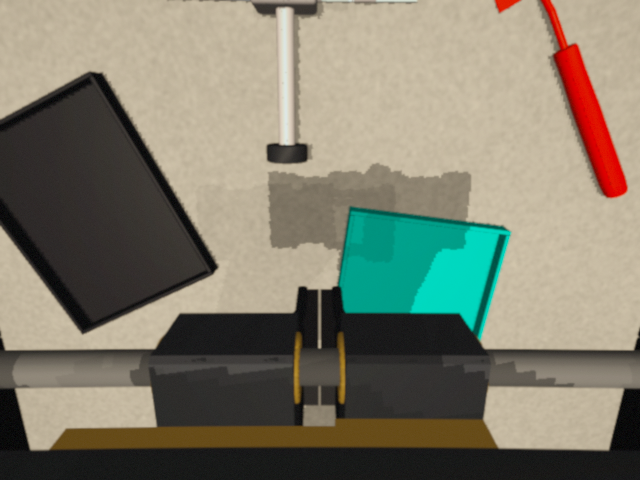

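The wrist view shows the knob at (287,153), with the turquoise tray close behind it: corners (350,208) and (509,231). I need clearances in frame coordinates.

```bash
python3 -c "
from h import *
import pickle
c=pickle.load(open('w1.pkl','rb'));t=pickle.load(open('c1.pkl','rb'))['top']
print('w knob top near edge',fr(ray(c,(287,146),.04)),fr(ray(c,(268,146),.04)),fr(ray(c,(307,146),.04)),'bottom outer',fr(ray(c,(287,161),.022)))
print('rod', fr(ray(c,(287,20),.029)),fr(ray(c,(287,130),.029)))
print('turq w',fr(ray(c,(350,208),.02)),fr(ray(c,(509,231),.02)))
print('turq t',[fr(ray(t,p,.02)) for p in((431,280),(494,295),(475,380),(410,364))])
print('blk t',[fr(ray(t,p,.02)) for p in((344,218),(371,299))])
print('fing tip',fr(bot.read_state()['tool_pos']))
"
```

```text
w knob top near edge [-126.1   -1.8   40. ] [-126.3   13.7   40. ] [-125.9  -18.2   40. ] bottom outer [-140.3   -0.2   22. ]
rod [-32.4  -2.4  29. ] [-113.9   -1.1   29. ]
turq w [-182.2  -56.8   20. ] [-202.3 -203.2   20. ]
turq t [array([-189.5,  -59. ,   20. ]), array([-203. , -206.9,   20. ]), array([-398.6, -183.4,   20. ]), array([-384. ,  -34.1,   20. ])]
blk t [array([-75.1, 158.7,  20. ]), array([-252.4,   71.9,   20. ])]
fing tip [-181.3  -34.   222.5]
```

Call:
{"name": "jog_arm", "arguments": {"commands": [[[4,-16,0],0.012],[[4,-16,0],0],[[0,0,25],0],[[0,0,25],0],[[0,0,25],0],[[0,0,25],0],[[0,0,25],0],[[0,0,0],0]]}}

```text
clock: 2.15
tool_pos: [0.3934, -0.2303, 0.0935]
orientation: [-0.002, 0.996, -0.085, -0.004]
force: [0.1, 0.6, -0.5]
finger_gap: 0.005
grasp_force: 0.0
```

```bash
python3 -c "
from h import *
st()"
```

```text
t 2.15 frame mm [-177.8   -6.2   93.5] yaw err deg -0.7855932113229009 z [-0.0086943  0.0039263 -0.9999545] f [ 0.10298824  0.64878056 -0.50913745] q [ 0.5811437   0.2997937  -0.16950361  2.15106352  0.07680245  0.70579278
 -1.38151064]
```

Call:
{"name": "jog_arm", "arguments": {"commands": [[[1,-4,20],-0.01],[[0,0,20],0],[[0,0,20],0],[[0,0,16],0],[[0,0,0],0],[[0,0,0],0]]}}

```text
clock: 2.65
tool_pos: [0.3988, -0.2277, 0.022]
orientation: [0.0, 0.997, -0.08, -0.0]
force: [0.3, 0.0, 0.1]
finger_gap: 0.002
grasp_force: 0.0
```

```bash
python3 -c "
from h import *
st()"
```

```text
t 2.65 frame mm [-172.8   -2.8   22. ] yaw err deg -0.17554208046506936 z [-6.19317469e-04 -1.68868309e-04 -9.99999794e-01] f [0.33342865 0.03079442 0.10258371] q [ 0.54960844  0.428516   -0.14930538  2.1964251   0.12450299  0.52472726
 -1.42523386]
```

Call:
{"name": "jog_arm", "arguments": {"commands": [[[8,0,8],0],[[8,0,0],0],[[8,0,0],0],[[8,0,0],0],[[6,0,0],0],[[6,0,0],0],[[6,0,0],0],[[0,0,0],0]]}}

```text
clock: 3.32
tool_pos: [0.4502, -0.2351, 0.0138]
orientation: [0.0, 0.997, -0.079, 0.001]
force: [0.4, 0.4, -0.6]
finger_gap: 0.003
grasp_force: 0.0
```

```bash
python3 -c "
from h import *
st()"
```

```text
t 3.3167 frame mm [-120.9   -2.1   13.8] yaw err deg -0.09576053828026332 z [ 2.40736546e-03 -5.72196377e-04 -9.99996939e-01] f [ 0.35570047  0.3698099  -0.61865219] q [ 0.51264453  0.49609191 -0.14315865  2.09352048  0.12799425  0.55750232
 -1.4516116 ]
```

Call:
{"name": "jog_arm", "arguments": {"commands": [[[5,0,0],0],[[5,0,0],0],[[5,0,0],0]]}}

```text
clock: 3.57
tool_pos: [0.4631, -0.2371, 0.0134]
orientation: [-0.0, 0.997, -0.08, -0.0]
force: [-2.6, 0.4, 1.4]
finger_gap: 0.006
grasp_force: 1.2
```

```bash
python3 -c "
from h import *
st(); c=bot.camera('top'); s=bot.camera('scene')
A=cv2.resize(c['pixels'][40:270,360:490],None,fx=2.6,fy=2.6,interpolation=cv2.INTER_CUBIC)
B=cv2.resize(s['pixels'][210:460,130:290],(383,598),interpolation=cv2.INTER_CUBIC)
cv2.imwrite('pics/p2.png',np.hstack([A,B])[:,:,::-1])
"
```

```text
t 3.5667 frame mm [-108.    -2.    13.4] yaw err deg -0.12022052780583437 z [-8.21170917e-04  3.90188363e-04 -9.99999587e-01] f [-2.64598341  0.35539552  1.42976932] q [ 0.50435357  0.51133087 -0.14202669  2.0632915   0.12742807  0.57589924
 -1.45678933]
```

View pics/p2.png

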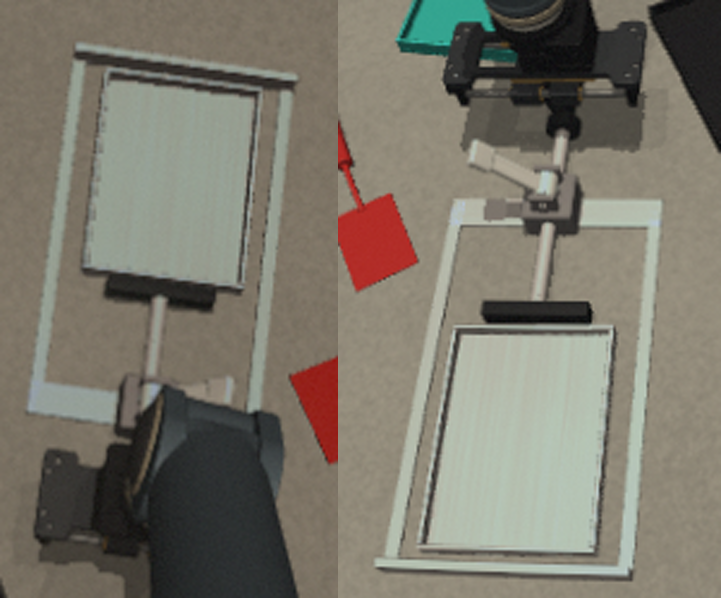

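The pad has moved forward and has nearly reached the tray; knob contact is good. I'll continue slowly.

Call:
{"name": "jog_arm", "arguments": {"commands": [[[3,0,0],0],[[3,0,0],0],[[3,0,0],0],[[2,0,0],0]]}}

```text
clock: 4.0
tool_pos: [0.4735, -0.2388, 0.0135]
orientation: [-0.0, 0.997, -0.08, -0.001]
force: [-3.8, 0.9, 1.9]
finger_gap: 0.007
grasp_force: 2.0
```

Call:
{"name": "jog_arm", "arguments": {"commands": [[[2,0,0],0],[[1,0,0],0]]}}

```text
clock: 4.17
tool_pos: [0.4768, -0.2393, 0.0135]
orientation: [-0.0, 0.997, -0.079, -0.0]
force: [-3.5, 2.0, 2.2]
finger_gap: 0.006
grasp_force: 1.9
```

Call:
{"name": "jog_arm", "arguments": {"commands": [[[1,0,0],0],[[1,0,0],0]]}}

```text
clock: 4.33
tool_pos: [0.4787, -0.2396, 0.0134]
orientation: [-0.0, 0.997, -0.079, -0.0]
force: [-3.9, 2.1, 2.8]
finger_gap: 0.007
grasp_force: 2.0
```

```bash
python3 -c "
from h import *
st()"
```

```text
t 4.3333 frame mm [-92.2  -2.   13.4] yaw err deg -0.11959083299351825 z [-5.79260688e-04  2.93442281e-04 -9.99999789e-01] f [-3.91740742  2.13758756  2.82494869] q [ 0.49557751  0.52794956 -0.14098657  2.02884382  0.1268023   0.59350766
 -1.46171956]
```

Call:
{"name": "jog_arm", "arguments": {"commands": [[[1,0,0],0],[[1,0,0],0]]}}

```text
clock: 4.5
tool_pos: [0.4792, -0.2397, 0.0133]
orientation: [-0.0, 0.997, -0.08, -0.002]
force: [-8.4, 1.5, 6.5]
finger_gap: 0.009
grasp_force: 4.2
```

Call:
{"name": "jog_arm", "arguments": {"commands": [[[1,0,0],0],[[1,0,0],0]]}}

```text
clock: 4.67
tool_pos: [0.4792, -0.2398, 0.0131]
orientation: [-0.001, 0.997, -0.08, -0.004]
force: [-11.6, 3.1, 8.0]
finger_gap: 0.005
grasp_force: 6.0
```

Call:
{"name": "jog_arm", "arguments": {"commands": [[[1,0,0],0],[[1,0,0],0]]}}

```text
clock: 4.83
tool_pos: [0.4791, -0.2398, 0.0128]
orientation: [-0.001, 0.997, -0.08, -0.006]
force: [-15.8, 3.9, 11.5]
finger_gap: 0.003
grasp_force: 7.7
```

Force rises with no further travel at the expected position (knob face about −82.5 mm), so the tray is snug. I'll back off and go to the lever.

Call:
{"name": "jog_arm", "arguments": {"commands": [[[-6,0,0],0],[[-12,0,0],0],[[-15,0,0],0],[[0,0,-35],0],[[0,0,-35],0],[[0,0,-35],0],[[0,0,-35],0],[[0,0,-35],0]]}}

```text
clock: 5.5
tool_pos: [0.4539, -0.2361, 0.1912]
orientation: [0.001, 0.997, -0.079, 0.003]
force: [0.5, 0.4, -0.0]
finger_gap: 0.005
grasp_force: 0.0
```

Call:
{"name": "jog_arm", "arguments": {"commands": [[[0,0,-20],0],[[15,30,0],0],[[20,30,0],0],[[20,25,0],0],[[25,15,0],0],[[25,0,0],0],[[10,0,0],0],[[0,0,0],0]]}}

```text
clock: 6.17
tool_pos: [0.5532, -0.3521, 0.2084]
orientation: [0.0, 0.997, -0.078, 0.002]
force: [-0.2, -0.2, 0.0]
finger_gap: 0.002
grasp_force: 0.0
```

```bash
python3 -c "
from h import *
st()
c=bot.camera('top'); s=bot.camera('scene');w=bot.camera('wrist')
B=cv2.resize(s['pixels'][210:460,130:290],(320,500),interpolation=cv2.INTER_CUBIC)
W=cv2.resize(w['pixels'],(480,360)); W=np.vstack([W,np.zeros((140,480,3),np.uint8)])
cv2.imwrite('pics/p3.png',np.hstack([B,W])[:,:,::-1])
"
```

```text
t 6.1667 frame mm [  -0.9 -101.5  208.4] yaw err deg 0.009398307511835569 z [ 3.68453023e-03 -2.90950093e-04 -9.99993170e-01] f [-0.16085057 -0.24567117  0.01365249] q [ 0.59754058  0.45098586 -0.13237229  1.59659222  0.06314629  1.09485465
 -1.278209  ]
```

View pics/p3.png

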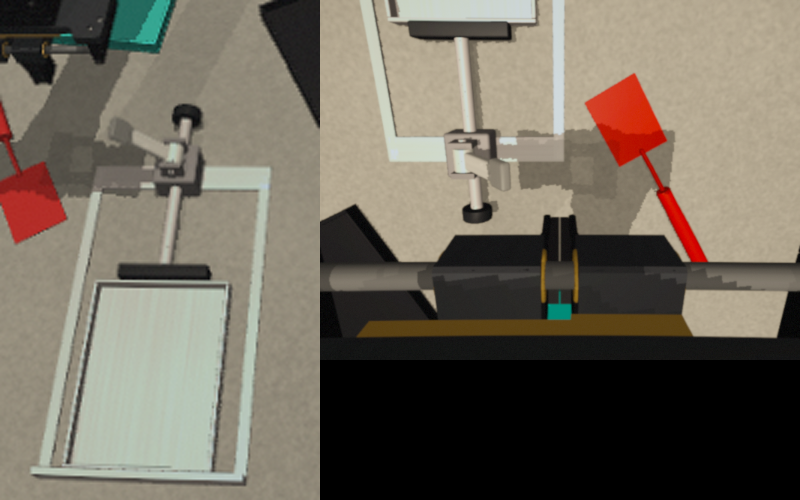

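The tray is snug against the fence and the lever is still open, leaning to −y with its tip at (120,130) in the left picture. I'll lower beside it and sweep +y.

Call:
{"name": "jog_arm", "arguments": {"commands": [[[0,0,30],0],[[0,0,30],0],[[0,0,30],0],[[0,0,20],0],[[0,0,0],0]]}}

```text
clock: 6.73
tool_pos: [0.5458, -0.3507, 0.0943]
orientation: [-0.002, 0.997, -0.079, -0.004]
force: [-0.4, -0.4, -0.6]
finger_gap: 0.003
grasp_force: 0.0
```

Call:
{"name": "jog_arm", "arguments": {"commands": [[[0,-10,0],0],[[0,-10,0],0],[[0,-10,0],0],[[0,-10,0],0],[[0,-10,0],0]]}}

```text
clock: 7.15
tool_pos: [0.5585, -0.3104, 0.1038]
orientation: [0.007, 0.997, -0.08, 0.003]
force: [-9.2, -18.8, 24.8]
finger_gap: 0.005
grasp_force: 16.6
```

```bash
python3 -c "
from h import *
st()"
```

```text
t 7.15 frame mm [ -2.2 -59.5 103.8] yaw err deg -0.20246411057228464 z [ 0.00484871 -0.01396271 -0.99989076] f [ -9.2419916  -18.79460381  24.75205208] q [ 0.52706956  0.52641325 -0.12569787  1.73999578  0.09657619  0.8707905
 -1.37484758]
```

```bash
python3 -c "
from h import *
s=bot.camera('scene');w=bot.camera('wrist')
B=cv2.resize(s['pixels'][200:350,120:300],(480,400),interpolation=cv2.INTER_CUBIC)
W=cv2.resize(w['pixels'][100:400,120:520],(320,240)); W=np.vstack([W,np.zeros((160,320,3),np.uint8)])
cv2.imwrite('pics/p4.png',np.hstack([B,W])[:,:,::-1]); st()
"
```

```text
t 7.25 frame mm [ -2.2 -59.  104.6] yaw err deg -0.2268690501414259 z [ 0.00525142 -0.01289636 -0.99990305] f [ -6.1041065  -10.94816179  13.45013954] q [ 0.52686929  0.52527582 -0.1256905   1.7399224   0.09482688  0.8719815
 -1.37432847]
```

View pics/p4.png

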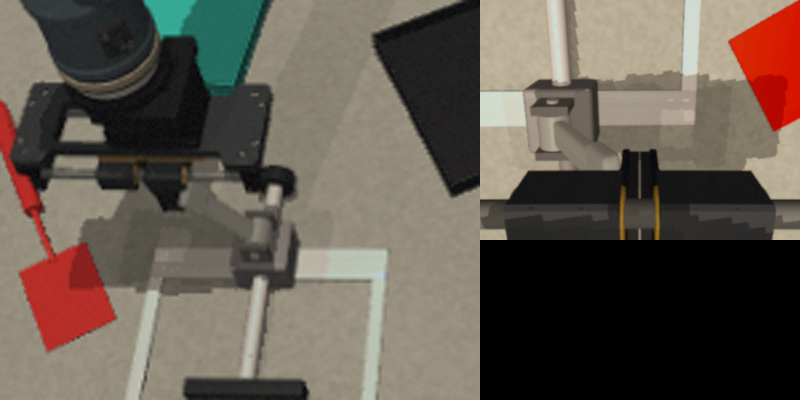

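The measured motion (up about 10 mm, +y about 15 mm) matches the tip sticking by friction to the finger while the lever rotates. I'll back off, then follow the tip's arc.

Call:
{"name": "jog_arm", "arguments": {"commands": [[[0,12,0],0],[[0,12,0],0],[[0,0,0],0],[[0,0,0],0]]}}

```text
clock: 7.58
tool_pos: [0.554, -0.3265, 0.0985]
orientation: [-0.0, 0.997, -0.08, 0.0]
force: [-0.1, 0.3, 0.2]
finger_gap: 0.004
grasp_force: 0.0
```

```bash
python3 -c "
from h import *
st()"
```

```text
t 7.5833 frame mm [ -4.1 -76.1  98.5] yaw err deg -0.16512280905069687 z [ 1.22189945e-04  6.56158821e-04 -9.99999777e-01] f [-0.07343529  0.27203895  0.19750539] q [ 0.55948943  0.54345965 -0.12847399  1.72451917  0.08528164  0.87923396
 -1.33587171]
```

Call:
{"name": "jog_arm", "arguments": {"commands": [[[4,3,10],0],[[0,0,0],0],[[0,-5,0],0],[[0,-6,-4],0],[[0,-6,-4],0],[[0,-7,-4],0],[[0,-7,-3],0]]}}

```text
clock: 8.17
tool_pos: [0.5623, -0.2995, 0.1045]
orientation: [0.0, 0.997, -0.079, -0.0]
force: [-1.9, -2.2, 1.3]
finger_gap: 0.004
grasp_force: 1.5
```

```bash
python3 -c "
from h import *
st()"
```

```text
t 8.1667 frame mm [ -0.2 -48.1 104.5] yaw err deg -0.10964595153445167 z [-1.12517999e-04 -9.23086618e-04 -9.99999568e-01] f [-1.8860571  -2.21017417  1.30034834] q [ 0.51802328  0.52804336 -0.13189022  1.73563676  0.0869982   0.88329981
 -1.38113538]
```

Call:
{"name": "jog_arm", "arguments": {"commands": [[[0,-7,-2],0],[[0,-7,-2],0],[[0,-8,-1],0],[[0,-8,0],0],[[0,-8,1],0],[[0,-8,1],0]]}}

```text
clock: 8.67
tool_pos: [0.5703, -0.253, 0.1065]
orientation: [-0.0, 0.997, -0.079, 0.0]
force: [0.4, -2.1, 1.7]
finger_gap: 0.009
grasp_force: 1.0
```

Call:
{"name": "jog_arm", "arguments": {"commands": [[[0,-7,2],0],[[0,-7,2],0],[[0,-7,2],0],[[0,-7,2],0],[[0,-6,0],0],[[0,0,0],0]]}}

```text
clock: 9.17
tool_pos: [0.5753, -0.2184, 0.0981]
orientation: [-0.001, 0.997, -0.078, -0.0]
force: [0.3, 0.9, -0.8]
finger_gap: 0.003
grasp_force: 0.0
```

```bash
python3 -c "
from h import *
st(); s=bot.camera('scene');w=bot.camera('wrist')
B=cv2.resize(s['pixels'][200:350,120:300],(480,400),interpolation=cv2.INTER_CUBIC)
W=cv2.resize(w['pixels'][100:400,120:520],(320,240)); W=np.vstack([W,np.zeros((160,320,3),np.uint8)])
cv2.imwrite('pics/p5.png',np.hstack([B,W])[:,:,::-1])"
```

```text
t 9.1667 frame mm [-0.  34.  98.1] yaw err deg 0.024826939879671883 z [-6.93868174e-04  1.53784102e-03 -9.99998577e-01] f [ 0.31524031  0.93651003 -0.76739345] q [ 0.40284813  0.50688593 -0.14604951  1.79195693  0.09241486  0.8504882
 -1.51362684]
```

View pics/p5.png

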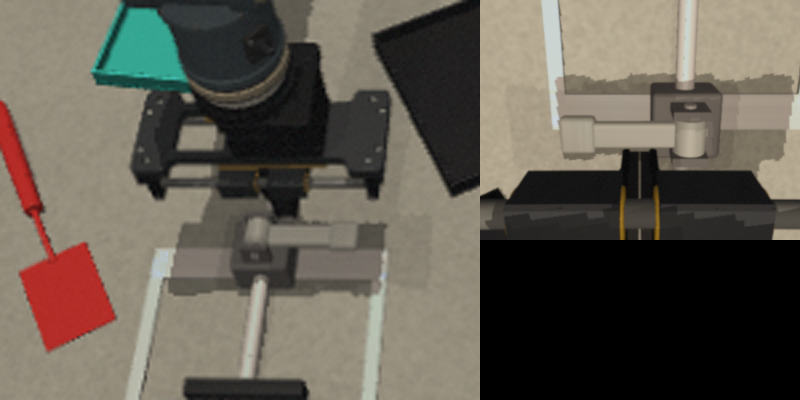

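The lever lies level on the +y side (pivot (257,235), end (343,237)). I'll press lightly from above to make sure it is right down.

Call:
{"name": "jog_arm", "arguments": {"commands": [[[0,-14,0],0],[[0,-14,0],0],[[0,0,12],0],[[0,0,12],0],[[0,0,8],0],[[0,0,0],0]]}}

```text
clock: 9.77
tool_pos: [0.5774, -0.1932, 0.0635]
orientation: [-0.0, 0.997, -0.08, -0.003]
force: [0.1, -0.8, -0.5]
finger_gap: 0.006
grasp_force: 0.0
```

Call:
{"name": "jog_arm", "arguments": {"commands": [[[0,0,3],0],[[0,0,3],0],[[0,0,1],0],[[0,0,0],0]]}}

```text
clock: 10.1
tool_pos: [0.5795, -0.1935, 0.0594]
orientation: [0.0, 0.997, -0.08, -0.0]
force: [-0.2, -0.2, 0.7]
finger_gap: 0.009
grasp_force: 0.0
```

Call:
{"name": "jog_arm", "arguments": {"commands": [[[0,0,2],0],[[0,0,2],0],[[0,0,0],0]]}}

```text
clock: 10.35
tool_pos: [0.5802, -0.1935, 0.058]
orientation: [0.0, 0.997, -0.08, 0.001]
force: [-3.7, 1.2, 12.5]
finger_gap: 0.003
grasp_force: 6.0
```

Firm stop at z = 58 mm, which is the level arm's top, so the lever is closed. I'll retreat straight up.

Call:
{"name": "jog_arm", "arguments": {"commands": [[[0,0,-8],0],[[0,0,-25],0],[[0,0,-35],0],[[0,0,-35],0],[[0,0,-35],0],[[-30,0,-15],0],[[-30,0,0],0],[[-30,0,0],0]]}}

```text
clock: 11.02
tool_pos: [0.4907, -0.1789, 0.2103]
orientation: [0.0, 0.997, -0.079, 0.002]
force: [-0.4, -0.3, -0.2]
finger_gap: 0.002
grasp_force: 0.0
```

Call:
{"name": "jog_arm", "arguments": {"commands": [[[-20,0,0],0],[[0,0,0],0],[[0,0,0],0]]}}

```text
clock: 11.27
tool_pos: [0.4705, -0.1759, 0.2093]
orientation: [0.0, 0.997, -0.08, 0.001]
force: [0.4, 0.0, -0.3]
finger_gap: 0.003
grasp_force: 0.0
```

```bash
python3 -c "
from h import *
st(); s=bot.camera('scene')
cv2.imwrite('pics/p6.png',s['pixels'][:,:,::-1])"
```

```text
t 11.2667 frame mm [-110.2   59.6  209.3] yaw err deg -0.15299576964365436 z [ 1.51089949e-03 -8.11115663e-04 -9.99998530e-01] f [ 0.36768738  0.01997188 -0.33048265] q [ 0.41982799  0.20790066 -0.1691824   1.9450451   0.04205952  0.99027057
 -1.49934429]
```

View pics/p6.png

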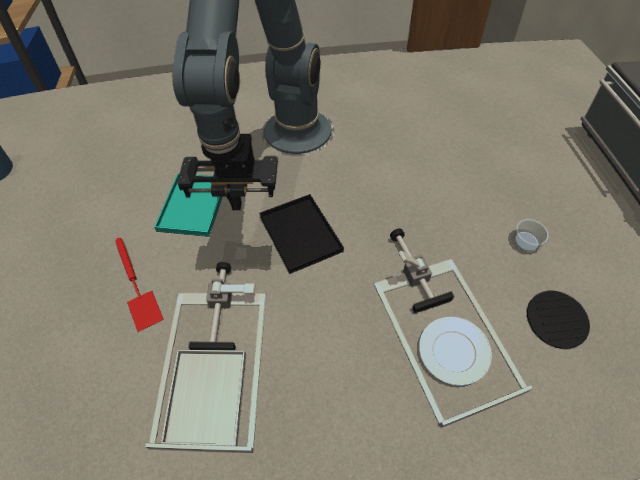

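The tray is against the fence (about row 445), the pad touches it at (212,346), and the lever is closed with its end at (250,289). The other frame is unchanged.

```bash
python3 -c "
from bench import bot
print(bot.close_job())"
```

```text
the job is handed in; nothing more can be done
None
```

The baking tray is pressed snug against the far fence and its cam lever is flipped over and fully down, clamping the rod; the side plate and its frame were not touched, and the job was handed in at about 11 s.

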